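# Sort salvaged capacitors into their dishes

## Task

Pick the four round black capacitors off the blue mat and stand each one upright, aluminium top up, on the floor of the steel dish of its own size: the smallest capacitor in the smallest dish, the next in the next, and so on up to the largest in the largest. Leave the transformer and the heat sink where they are.

Things in the scene. Friction and masses are not known exactly. Their poses are not given: they have to be found in the camera images.
- cap_a: the smallest of four capacitors: a plain black upright cylinder with a bare aluminium top, 20 mm in diameter, 36 mm tall, loose, standing on the 3 mm thick blue mat (left half of it). Origin: centre of its underside; z up along its axis.
- cap_b: the second smallest of four capacitors: a plain black upright cylinder with a bare aluminium top, 30 mm in diameter, 43 mm tall, loose, standing on the 3 mm thick blue mat (left half of it). Origin: centre of its underside; z up along its axis.
- cap_c: the second largest of four capacitors: a plain black upright cylinder with a bare aluminium top, 40 mm in diameter, 50 mm tall, loose, standing on the 3 mm thick blue mat (left half of it). Origin: centre of its underside; z up along its axis.
- cap_d: the largest of four capacitors: a plain black upright cylinder with a bare aluminium top, 50 mm in diameter, 57 mm tall, loose, standing on the 3 mm thick blue mat (left half of it). Origin: centre of its underside; z up along its axis.
- dish_a: the smallest of four round shallow steel dishes, 48 mm outer and 42 mm inner diameter, 9 mm high over all, floor 3 mm thick; it stands on the blue mat (right half) and is held there by its foot, so it does not slide. Its capacitor is the smallest one (cap_a). Origin: centre of its underside, on the mat; z up.
- dish_b: the second smallest of four round shallow steel dishes, 58 mm outer and 52 mm inner diameter, 9 mm high over all, floor 3 mm thick; it stands on the blue mat (right half) and is held there by its foot, so it does not slide. Its capacitor is the second smallest one (cap_b). Origin: centre of its underside, on the mat; z up.
- dish_c: the second largest of four round shallow steel dishes, 68 mm outer and 62 mm inner diameter, 9 mm high over all, floor 3 mm thick; it stands on the blue mat (right half) and is held there by its foot, so it does not slide. Its capacitor is the second largest one (cap_c). Origin: centre of its underside, on the mat; z up.
- dish_d: the largest of four round shallow steel dishes, 78 mm outer and 72 mm inner diameter, 9 mm high over all, floor 3 mm thick; it stands on the blue mat (right half) and is held there by its foot, so it does not slide. Its capacitor is the largest one (cap_d). Origin: centre of its underside, on the mat; z up.
- transformer: bystander: loose small transformer, dark steel core 42 x 16 x 36 mm high with a yellow coil 28 x 34 mm around it, among the capacitors. Origin: centre of its underside; x along the core's 42 mm.
- heatsink: bystander: loose finned aluminium heat sink 50 x 36 mm, 25 mm high, among the capacitors. Origin: centre of its underside; x along the fins (50 mm).

How it is judged:
By the outcome, as a careful person would: the job done as asked, in the order asked, and still so for the second after the job is handed in, with the robot touching nothing.
It also fails if it takes over 112 s, if anything falls off the work surface, if the arm or the gripper's body presses on something with over 40 N, if the wrist force passes 120 N, or if a joint passes its speed limit or range.

## Robot

A 6-joint arm with a two-finger parallel gripper is mounted at the origin on the work surface. World frame = base frame: x ahead of the robot, y to its left, z up, the work surface at z = 0. Lengths are in m, angles in rad, forces in N, time in s.
With the tool pointing down it reaches from about 0.25 to 0.725 m from the base axis. Payload 4 kg.
Tool frame: the origin (TCP) lies midway between the tips of the shut fingers; the grasp point (between the pads) lies bot.pinch_z behind it (bot.pinch_z is the distance from the TCP to the grasp point, in m); z points along the fingers, y is the line along which they close (so a half turn about z gives the same grasp; the last joint's range is limited). The gripper opens to 85 mm and grips with 20 to 120 N. Pads are 22 mm wide; open, the fingers measure 114 mm over their backs; the gripper's body (76 mm by 85 mm) begins 54 mm behind the grasp point. The pads swing forward as they close: fully open they stand 13 mm farther back than shut.
Start: joints at [0, 0.241, 0.005, 1.335, 0, 1.571], TCP at [0.5, -0, 0.231] pointing down, gripper open.
Joint ranges: [-2.72, 2.72], [-1.05, 1.87], [-1.09, 1.28], [-1.99, 2.15], [-1.42, 1.44], [-3.14, 3.14]. Speed limits (rad/s): [2.79, 2.79, 3.14, 3.14, 3.14, 3.14].

## Interface

Orientations are given as a unit quaternion [x, y, z, w].
In Python, from workcell import bot gives the robot as it stands.
- The arm moves only by the tool jog_arm, called after ">>>" as name(argument=value, ...) on one line, values as JSON. Schema: {"type":"object","properties":{"motion":{"type":"array","items":{"type":"array","items":{"type":"array","items":{"type":"number"},"minItems":7,"maxItems":7},"minItems":1,"maxItems":10},"minItems":1,"maxItems":1},"only":{"type":"string"},"quiet":{"type":"boolean"},"lines":{"type":"string"}},"required":["motion"],"additionalProperties":false}. motion is a list that holds a single list of rows (three levels of brackets), with 1 to 10 rows, each of 7 numbers: a rotation vector rx, ry, rz in shares of 2 pi rad (1.0 is 2 pi rad), then dx, dy, dz in normalised numbers (1 is 0.5 m), then the finger opening in m; each row is the pose to reach, as a shift and turn from the pose commanded when the call began, along the tool's axes at that moment; what a row does not reach only later rows make up. A row lasts 1/8 s, in which the tool goes at most 0.0625 m and 0.188 rad, less where a joint would pass 70% of its speed; a pose out of reach is approached as far as the arm can. The fingers move at their own pace and stop on an object; the grip force is fixed at half the most. Time passes only in rows, so rows that do not move let the fingers close. The tool returns the time, the measured TCP pose, the force, the opening and the grip force at its end. only (a regular expression) keeps the lines of the reply that match it, lines (a string "A,B") keeps lines A to B, and quiet returns only ok. A shift or turn number past 1, either way, is cut back to 1. Input that does not fit is refused with a message, and nothing moves.
- bot.get_obs(): the state, without advancing time (a new reading comes with each control period).
- bot.camera(name): name is "scene" or "side" or "wrist"; returns the picture (384x512x3 uint8, red, green, blue); there is no depth.
- bot.calibration(name): a dict with "mtx" (3x3 intrinsics, pixels), "k1" (the pictures are not rectified: a ray, as slopes to the right and down, at radius r is drawn at 1 + k1 r^2 times it, then the intrinsics apply), "R" (3x3) and "t" (3): a world point X has camera coordinates R X + t. Camera axes: x right, y down, z forward; pixel columns grow to the right and rows downward; lengths in m; the calibration is good to about 2 mm. A picture is of the moment at which its call begins: read the wrist's pose just before it. calibration takes no time and is no camera call; for the wrist camera it gives the pose at the moment of the call.
- bot.job_done(): hands the job in; it is judged then, once.
The state is a dict: "clock": time; "joint_pos": joint angles; "joint_vel": joint speeds; "tau": joint torques, N m; "eef_pos": TCP position; "tool_rot": TCP orientation; "ft_force": force on the tool from outside, world axes, zero at the start; "ft_torque": the same for the moment, N m; "grip_width": finger opening in m; "grasp_force": force on a finger pad.
Only numpy, scipy, OpenCV 4.12 (cv2) and the standard library are available. Lean on these libraries where they do the work, as an engineer would, in place of code of your own. Each camera call takes 0.05 s, during which the arm holds its last target. There are 200 camera calls.

## Working session

There is one attempt and no reset: what is moved stays moved. The work goes in short steps, Python scripts to look and compute and a tool call to move; the robot and the scene stay as the last step left them, time stands still between calls to the robot, and variables do not carry over. Pictures are saved under pics/ and viewed, at most 14 in all, crops included, and the job is handed in when it is done.

```bash
ls; mkdir -p pics; python3 - <<'E'
from workcell import bot
import cv2,numpy as np
print(bot.pinch_z)
o=bot.get_obs();print(o['eef_pos'],o['tool_rot'],o['clock'],o['grip_width'])
for n in ['scene','side','wrist']:
    im=bot.camera(n);cv2.imwrite(f'pics/{n}0.png',im[:,:,::-1])
    c=bot.calibration(n);print(n,c['k1'],c['mtx'].tolist() if hasattr(c['mtx'],'tolist') else c['mtx'],(-np.array(c['R']).T@np.array(c['t'])).round(3), np.round(c['R'],2).tolist())
a=[cv2.imread(f'pics/{n}0.png') for n in ['scene','side','wrist']]
E
```

```text
pics
workcell.py
0.0187
[4.99372972e-01 8.48239138e-06 2.30408223e-01] [ 0.70710256  0.70711022 -0.00074374 -0.00074493] 0.0 0.08565249978371624
scene 0.008086000172753814 [[439.4129744842931, 0.0, 260.6743509907662], [0.0, 439.4129744842931, 183.80494537521108], [0.0, 0.0, 1.0]] [1.265 0.414 0.82 ] [[-0.46, 0.89, 0.02], [0.61, 0.33, -0.72], [-0.65, -0.32, -0.69]]
side -0.024627305390425666 [[348.4734431077502, 0.0, 251.11998807951687], [0.0, 348.4734431077502, 190.12808377840136], [0.0, 0.0, 1.0]] [0.449 0.509 0.597] [[-0.99, -0.13, -0.0], [-0.1, 0.76, -0.65], [0.08, -0.64, -0.76]]
wrist -0.004419450422075724 [[272.6685297864853, 0.0, 253.96587484733726], [0.0, 272.6685297864853, 187.0846418165452], [0.0, 0.0, 1.0]] [0.5   0.079 0.374] [[1.0, -0.0, -0.0], [0.0, -0.95, 0.31], [-0.0, -0.31, -0.95]]
```

View pics/scene0.png

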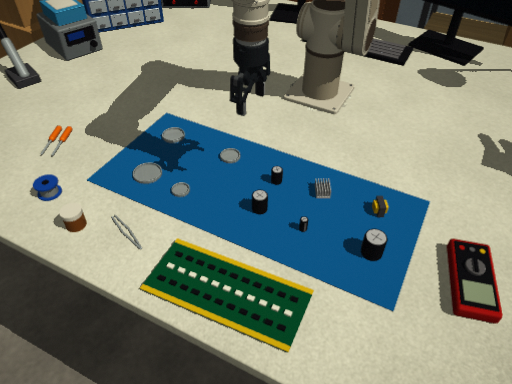

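View pics/side0.png

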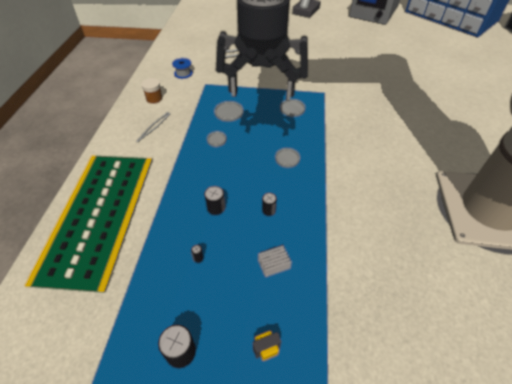

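View pics/wrist0.png

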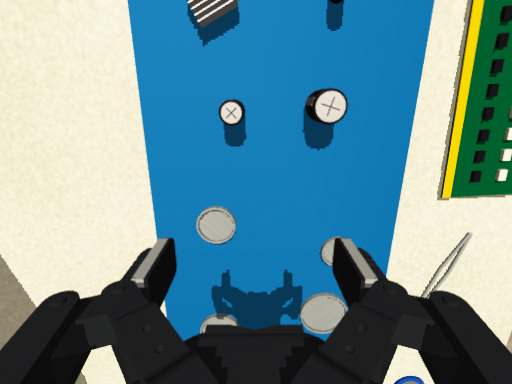

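The scene view shows the caps at about (277,175), (260,200), (304,224) and (374,244), and the dishes at (174,135), (231,156), (148,172) and (180,189). In the side view, the cap tops are at (198,248), (269,198), (215,192) and (177,338). The dishes there are at (217,138), (288,157), (293,106) and (229,110). The wrist view shows the tops of caps b and c at (231,112) and (330,106).

```bash
cat > h.py <<'E'
import cv2,numpy as np
from workcell import bot
def cast(c,uv,z):
    K=np.array(c['mtx'],float);R=np.array(c['R']);t=np.array(c['t'])
    d=(np.array(uv,float)-K[:2,2])/K[[0,1],[0,1]]; s=d.copy()
    for _ in range(8): s=d/(1+c['k1']*(s@s))
    r=R.T@np.array([*s,1]); o=-R.T@t
    return o+r*(z-o[2])/r[2]
def blobs(im,smax=60,vmin=95,amin=25,amax=6000):
    """light grey blobs lying on the blue mat: (ellipse-hull centroid, area)"""
    hsv=cv2.cvtColor(im,cv2.COLOR_RGB2HSV)
    blue=cv2.inRange(hsv,(95,120,30),(125,255,255))
    cs,_=cv2.findContours(blue,cv2.RETR_EXTERNAL,cv2.CHAIN_APPROX_NONE)
    mat=np.zeros_like(blue);cv2.drawContours(mat,[cv2.convexHull(max(cs,key=cv2.contourArea))],-1,255,-1)
    m=cv2.inRange(hsv,(0,0,vmin),(180,smax,255))&cv2.erode(mat,np.ones((5,5)))
    m=cv2.morphologyEx(m,cv2.MORPH_CLOSE,np.ones((3,3)))
    out=[]
    for c in cv2.findContours(m,cv2.RETR_EXTERNAL,cv2.CHAIN_APPROX_NONE)[0]:
        h=cv2.convexHull(c);M=cv2.moments(h)
        if amin<M['m00']<amax: out.append((M['m10']/M['m00'],M['m01']/M['m00'],M['m00'],h[:,0]))
    return out
def report(name,im,c):
    for u,v,a,h in blobs(im):
        p=cast(c,(u,v),.012);w=np.array([cast(c,q,.012)[:2] for q in h])
        D=2*np.sqrt(cv2.contourArea(w.astype(np.float32))/np.pi)*1000
        s=' '.join(str((cast(c,(u,v),z)[:2]*1000).round(0)) for z in(.012,.039,.046,.053,.060))
        print(name,round(u),round(v),'D%.0f'%D,s)
E
python3 - <<'E'
from h import *
for n in ['scene','side','wrist']:
    report(n,cv2.imread(f'pics/{n}0.png')[:,:,::-1].copy(),bot.calibration(n))
E
```

```text
scene 376 237 D46 [542. 362.] [566. 364.] [573. 365.] [579. 365.] [585. 366.]
scene 260 195 D34 [548.  55.] [572.  67.] [578.  70.] [584.  73.] [591.  76.]
scene 180 189 D48 [ 627. -137.] [ 648. -119.] [ 654. -114.] [ 659. -109.] [ 665. -105.]
scene 323 188 D56 [446. 191.] [474. 198.] [481. 200.] [488. 202.] [495. 204.]
scene 277 169 D24 [437.  51.] [465.  63.] [472.  66.] [479.  69.] [486.  73.]
scene 147 172 D78 [ 617. -253.] [ 638. -231.] [ 644. -225.] [ 650. -219.] [ 655. -214.]
scene 230 155 D57 [446. -93.] [474. -76.] [481. -72.] [488. -67.] [495. -63.]
scene 173 134 D65 [ 444. -291.] [ 472. -268.] [ 479. -262.] [ 486. -255.] [ 493. -249.]
side 174 341 D49 [596. 351.] [589. 358.] [587. 360.] [586. 362.] [584. 364.]
side 274 260 D58 [448. 185.] [448. 200.] [448. 204.] [448. 208.] [448. 212.]
side 196 249 D14 [600. 179.] [593. 194.] [591. 198.] [590. 202.] [588. 206.]
side 269 198 D26 [472.  35.] [471.  57.] [470.  63.] [470.  68.] [470.  74.]
side 214 193 D38 [593.  37.] [587.  58.] [585.  64.] [583.  70.] [582.  75.]
side 287 157 D59 [441. -94.] [441. -66.] [441. -59.] [441. -5
[... 472 characters left out ...]
. -160.] [ 650. -143.] [ 647. -138.] [ 643. -133.] [ 640. -129.]
wrist 162 243 D14 [ 362. -126.] [ 372. -111.] [ 375. -107.] [ 378. -103.] [380. -99.]
wrist 329 250 D32 [ 613. -139.] [ 605. -122.] [ 603. -118.] [ 600. -114.] [ 598. -110.]
wrist 216 225 D58 [444. -97.] [448. -84.] [449. -80.] [450. -77.] [451. -73.]
wrist 231 112 D27 [470.  62.] [472.  63.] [473.  64.] [473.  64.] [474.  64.]
wrist 330 106 D39 [597.  70.] [589.  71.] [588.  71.] [586.  71.] [584.  71.]
wrist 215 10 D14 [454. 176.] [457. 169.] [458. 167.] [459. 165.] [460. 164.]
wrist 206 7 D12 [444. 180.] [449. 172.] [450. 170.] [451. 168.] [452. 166.]
wrist 198 4 D8 [435. 183.] [440. 175.] [441. 173.] [443. 171.] [444. 169.]
```

Careful with the scale: shifts go in shares of 0.5 m and turns go in shares of 2 pi rad. That gives: 0.194 m / 0.5 = 0.388, 0.15 m / 0.5 = 0.3.

>>> jog_arm(motion=[[[0, 0, 0, 0.1, 0.046, 0.02, 0.085], [0, 0, 0, 0.2, 0.094, 0.06, 0.085], [0, 0, 0, 0.3, 0.14, 0.1, 0.085], [0, 0, 0, 0.388, 0.186, 0.14, 0.06], [0, 0, 0, 0.388, 0.186, 0.16, 0.06], [0, 0, 0, 0.388, 0.186, 0.16, 0.06]]])

```text
clock: 0.9
eef_pos: [0.5916, 0.1935, 0.1495]
tool_rot: [0.707, 0.707, -0.002, -0.001]
ft_force: [-0.3, 0.9, 0.1]
grip_width: 0.0602
grasp_force: 0.0
```

```bash
cat > look.py <<'E'
import sys
from h import *
z=float(sys.argv[2]) if len(sys.argv)>2 else .039
o=bot.get_obs();c=bot.calibration('wrist');im=bot.camera('wrist')
cv2.imwrite(f'pics/{sys.argv[1]}.png',im[:,:,::-1])
p=o['eef_pos'];print('tcp',p.round(4),'t',o['clock'],'w',round(o['grip_width'],4))
for u,v,a,h in blobs(im):
    q=cast(c,(u,v),z);w=np.array([cast(c,k,z)[:2] for k in h])
    D=2*np.sqrt(cv2.contourArea(w.astype(np.float32))/np.pi)*1000
    if D>8 and np.hypot(*(q-p)[:2])<.1: print(round(u),round(v),'D%.0f'%D,(q*1000).round(1)[:2],'tool dx,dy',((q-p)*1000).round(1)[[1,0]])
E
python3 look.py w_a .039
```

```text
tcp [0.5916 0.1935 0.1495] t 0.9 w 0.0602
257 183 D14 [594.6 194.1] tool dx,dy [0.6 2.9]
```

View pics/w_a.png

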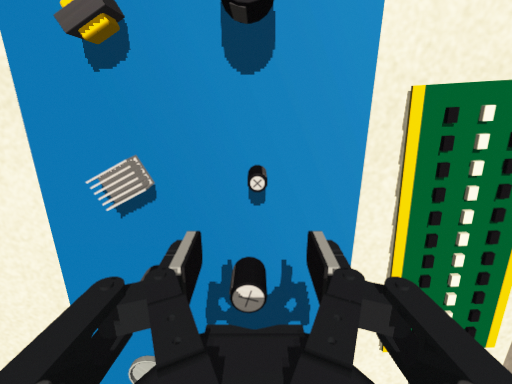

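The wrist view shows cap a's top at (257,183). It is nearly under the TCP and clear of its neighbours, so I'll descend and grasp it high.

Scaled: 0.1365 m / 0.5 = 0.273, 0.003 m / 0.5 = 0.006.

>>> jog_arm(motion=[[[0, 0, 0, 0.0012, 0.006, 0.08, 0.05], [0, 0, 0, 0.0012, 0.006, 0.16, 0.05], [0, 0, 0, 0.0012, 0.006, 0.24, 0.05], [0, 0, 0, 0.0012, 0.006, 0.273, 0.05], [0, 0, 0, 0.0012, 0.006, 0.273, 0.05], [0, 0, 0, 0.0012, 0.006, 0.273, 0.01], [0, 0, 0, 0.0012, 0.006, 0.273, 0.01], [0, 0, 0, 0.0012, 0.006, 0.273, 0.01], [0, 0, 0, 0.0012, 0.006, 0.273, 0.01], [0, 0, 0, 0.0012, 0.006, 0.273, 0.01]]])

```text
clock: 2.2
eef_pos: [0.5978, 0.1951, 0.0173]
tool_rot: [0.707, 0.707, 0.002, 0.001]
ft_force: [-0.7, 0.5, 5.9]
grip_width: 0.0178
grasp_force: 58.7
```

Scaled: -0.1 m / 0.5 = -0.2, -0.08 m / 0.5 = -0.16.

>>> jog_arm(motion=[[[0, 0, 0, 0, 0, -0.08, 0.01], [0, 0, 0, 0, 0, -0.16, 0.01], [0, 0, 0, 0, 0, -0.2, 0.01], [0, 0, 0, 0, 0, -0.2, 0.01]]])

```text
clock: 2.7
eef_pos: [0.5977, 0.1953, 0.1176]
tool_rot: [0.707, 0.707, 0.003, 0.001]
ft_force: [-0.0, -0.1, 0.0]
grip_width: 0.0179
grasp_force: 58.6
```

```bash
python3 - <<'E'
from h import *
im=bot.camera('side');w=bot.camera('wrist')
cv2.imwrite('pics/s1.png',np.hstack([cv2.resize(im[130:330,120:320],(400,400)),w[100:384,140:380].repeat(1,0) if 0 else cv2.resize(w[100:384,120:400],(394,400))])[:,:,::-1])
E
```

```text
(no output)
```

View pics/s1.png

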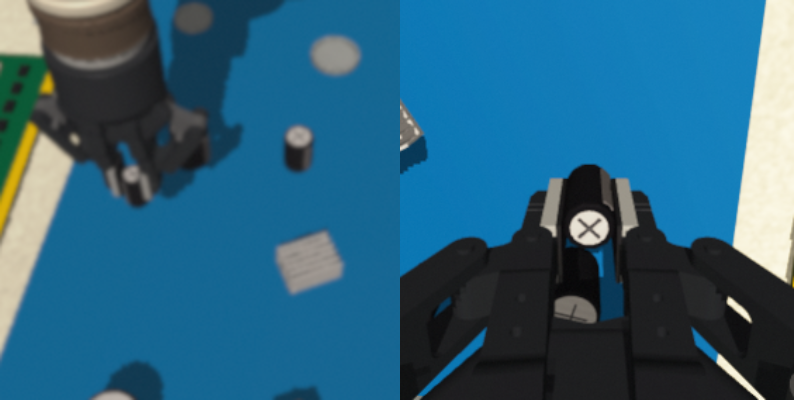

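Cap a is held upright between the pads, with its top at about (588,228) in the crop. Its underside is about 14 mm below the TCP. Next I'll move to dish a.

Scaled: -0.333 m / 0.5 = -0.666, 0.026 m / 0.5 = 0.052.

>>> jog_arm(motion=[[[0, 0, 0, -0.1, 0.008, 0, 0.01], [0, 0, 0, -0.2, 0.016, 0, 0.01], [0, 0, 0, -0.3, 0.024, 0, 0.01], [0, 0, 0, -0.4, 0.032, 0, 0.01], [0, 0, 0, -0.5, 0.04, 0, 0.01], [0, 0, 0, -0.6, 0.048, 0, 0.01], [0, 0, 0, -0.666, 0.052, 0, 0.01], [0, 0, 0, -0.666, 0.052, 0, 0.01], [0, 0, 0, -0.666, 0.052, 0, 0.01]]])

```text
clock: 3.92
eef_pos: [0.6211, -0.1378, 0.1133]
tool_rot: [0.707, 0.707, -0.001, -0.001]
ft_force: [0.2, 0.3, -0.6]
grip_width: 0.0178
grasp_force: 58.6
```

```bash
python3 look.py w_da .012
```

```text
tcp [ 0.6211 -0.1378  0.1133] t 3.925 w 0.0178
254 261 D29 [ 621.2 -219. ] tool dx,dy [-81.2   0.1]
280 246 D24 [ 647.7 -201.5] tool dx,dy [-63.7  26.6]
228 246 D24 [ 594.3 -201.5] tool dx,dy [-63.7 -26.7]
258 190 D48 [ 624.9 -141.6] tool dx,dy [-3.7  3.9]
```

View pics/w_da.png

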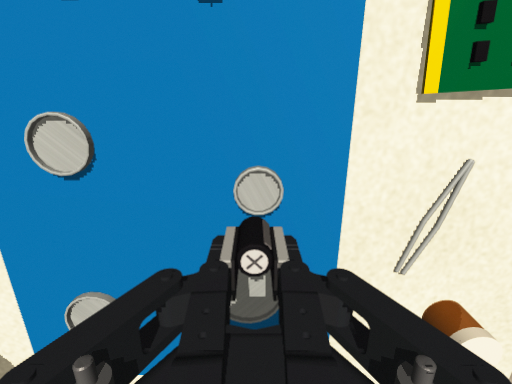

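Dish a is at (258,190) and measures D48, which confirms it is the right one. I'll lower the cap in two stages.

Scaled: 0.085 m / 0.5 = 0.17, 0.0035 m / 0.5 = 0.007.

>>> jog_arm(motion=[[[0, 0, 0, -0.004, 0.007, 0.08, 0.01], [0, 0, 0, -0.004, 0.007, 0.14, 0.01], [0, 0, 0, -0.004, 0.007, 0.16, 0.01], [0, 0, 0, -0.004, 0.007, 0.17, 0.01], [0, 0, 0, -0.004, 0.007, 0.17, 0.01]]])

```text
clock: 4.6
eef_pos: [0.6262, -0.1401, 0.0307]
tool_rot: [0.707, 0.707, 0.0, 0.001]
ft_force: [-0.2, -0.5, 0.3]
grip_width: 0.0179
grasp_force: 58.6
```

Scaled: 0.01 m / 0.5 = 0.02, 0.008 m / 0.5 = 0.016.

>>> jog_arm(motion=[[[0, 0, 0, 0, 0, 0.01, 0.01], [0, 0, 0, 0, 0, 0.016, 0.01], [0, 0, 0, 0, 0, 0.02, 0.01], [0, 0, 0, 0, 0, 0.02, 0.01]]])

```text
clock: 5.1
eef_pos: [0.6256, -0.1405, 0.0204]
tool_rot: [0.707, 0.707, 0.0, 0.0]
ft_force: [-1.5, 0.8, 3.3]
grip_width: 0.0179
grasp_force: 59.2
```

Scaled: -0.12 m / 0.5 = -0.24, -0.07 m / 0.5 = -0.14.

>>> jog_arm(motion=[[[0, 0, 0, 0, 0, 0, 0.03], [0, 0, 0, 0, 0, 0, 0.045], [0, 0, 0, 0, 0, 0, 0.045], [0, 0, 0, 0, 0, -0.06, 0.045], [0, 0, 0, 0, 0, -0.14, 0.05], [0, 0, 0, 0, 0, -0.24, 0.06], [0, 0, 0, 0, 0, -0.24, 0.06]]])

```text
clock: 5.98
eef_pos: [0.6289, -0.1412, 0.1455]
tool_rot: [0.707, 0.707, 0.003, 0.005]
ft_force: [0.8, 0.2, -0.3]
grip_width: 0.0599
grasp_force: 0.0
```

```bash
python3 look.py w_da2 .042
```

```text
tcp [ 0.6289 -0.1412  0.1455] t 5.975 w 0.0599
241 268 D67 [ 616.3 -232.7] tool dx,dy [-91.6 -12.6]
317 236 D9 [ 694. -195.] tool dx,dy [-53.8  65.1]
248 177 D42 [ 624.9 -132.6] tool dx,dy [ 8.6 -4. ]
```

View pics/w_da2.png

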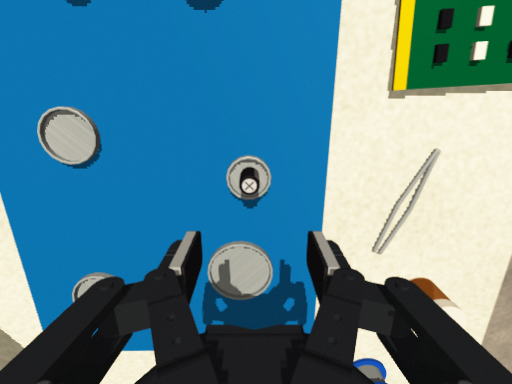

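Cap a stands in dish a, with its top at (249,186) inside the ring. Cap b is next.

Scaled: 0.205 m / 0.5 = 0.41, -0.157 m / 0.5 = -0.314.

>>> jog_arm(motion=[[[0, 0, 0, 0.08, -0.06, 0, 0.065], [0, 0, 0, 0.16, -0.12, 0, 0.065], [0, 0, 0, 0.24, -0.18, 0, 0.065], [0, 0, 0, 0.32, -0.24, 0, 0.065], [0, 0, 0, 0.38, -0.29, 0, 0.065], [0, 0, 0, 0.41, -0.314, 0, 0.065], [0, 0, 0, 0.41, -0.314, 0, 0.065]]])

```text
clock: 6.9
eef_pos: [0.4677, 0.0651, 0.1391]
tool_rot: [0.706, 0.708, -0.001, -0.0]
ft_force: [0.8, -0.3, 0.2]
grip_width: 0.0649
grasp_force: 0.0
```

```bash
python3 look.py w_b .046
```

```text
tcp [0.4677 0.0651 0.1391] t 6.9 w 0.0649
259 191 D24 [472.7  63.2] tool dx,dy [-1.8  5. ]
```

Scaled: 0.124 m / 0.5 = 0.248, 0.004 m / 0.5 = 0.008.

>>> jog_arm(motion=[[[0, 0, 0, -0.003, 0.008, 0.08, 0.065], [0, 0, 0, -0.003, 0.008, 0.16, 0.065], [0, 0, 0, -0.003, 0.008, 0.22, 0.065], [0, 0, 0, -0.003, 0.008, 0.248, 0.065], [0, 0, 0, -0.003, 0.008, 0.248, 0.065], [0, 0, 0, -0.003, 0.008, 0.248, 0.065]]])

```text
clock: 7.7
eef_pos: [0.4739, 0.0629, 0.0168]
tool_rot: [0.707, 0.707, 0.001, 0.001]
ft_force: [0.6, -0.4, -0.5]
grip_width: 0.0649
grasp_force: 0.0
```

Scaled: -0.001 m / 0.5 = -0.002.

>>> jog_arm(motion=[[[0, 0, 0, 0, -0.002, 0, 0.02], [0, 0, 0, 0, -0.002, 0, 0.02], [0, 0, 0, 0, -0.002, 0, 0.02], [0, 0, 0, 0, -0.002, 0, 0.02], [0, 0, 0, 0, -0.002, 0, 0.02]]])

```text
clock: 8.32
eef_pos: [0.4722, 0.0633, 0.0169]
tool_rot: [0.707, 0.707, 0.001, 0.001]
ft_force: [-1.6, 0.3, 5.8]
grip_width: 0.0284
grasp_force: 59.0
```

>>> jog_arm(motion=[[[0, 0, 0, 0, 0, -0.08, 0.02], [0, 0, 0, 0, 0, -0.16, 0.02], [0, 0, 0, 0, 0, -0.2, 0.02], [0, 0, 0, 0, 0, -0.2, 0.02]]])

```text
clock: 8.82
eef_pos: [0.473, 0.0634, 0.1175]
tool_rot: [0.707, 0.707, 0.002, 0.001]
ft_force: [-0.5, 0.4, -0.4]
grip_width: 0.0283
grasp_force: 59.2
```

Scaled: -0.158 m / 0.5 = -0.316, -0.0295 m / 0.5 = -0.059.

>>> jog_arm(motion=[[[0, 0, 0, -0.09, -0.018, 0, 0.02], [0, 0, 0, -0.18, -0.036, 0, 0.02], [0, 0, 0, -0.27, -0.052, 0, 0.02], [0, 0, 0, -0.316, -0.059, 0, 0.02], [0, 0, 0, -0.316, -0.059, 0, 0.02], [0, 0, 0, -0.316, -0.059, 0, 0.02]]])

```text
clock: 9.57
eef_pos: [0.4415, -0.0943, 0.1149]
tool_rot: [0.707, 0.707, -0.0, -0.001]
ft_force: [-0.3, 0.5, 0.3]
grip_width: 0.0282
grasp_force: 59.2
```

```bash
python3 look.py w_db .012
```

```text
tcp [ 0.4415 -0.0943  0.1149] t 9.575 w 0.0282
254 269 D53 [ 441.6 -185.5] tool dx,dy [-91.2   0.2]
291 247 D25 [ 479.6 -160.1] tool dx,dy [-65.8  38.1]
217 247 D25 [ 403.5 -160. ] tool dx,dy [-65.7 -38. ]
256 188 D56 [443.1 -95.9] tool dx,dy [-1.7  1.7]
```

Scaled: 0.088 m / 0.5 = 0.176, 0.085 m / 0.5 = 0.17.

>>> jog_arm(motion=[[[0, 0, 0, -0.002, 0.002, 0.08, 0.02], [0, 0, 0, -0.002, 0.002, 0.14, 0.02], [0, 0, 0, -0.002, 0.002, 0.17, 0.02], [0, 0, 0, -0.002, 0.002, 0.17, 0.02], [0, 0, 0, -0.002, 0.002, 0.176, 0.02], [0, 0, 0, -0.002, 0.002, 0.176, 0.02]]])

```text
clock: 10.38
eef_pos: [0.4436, -0.0958, 0.0284]
tool_rot: [0.707, 0.707, 0.0, 0.001]
ft_force: [0.0, 0.4, -0.7]
grip_width: 0.0289
grasp_force: 59.2
```

Scaled: 0.0085 m / 0.5 = 0.017, 0.007 m / 0.5 = 0.014.

>>> jog_arm(motion=[[[0, 0, 0, 0, 0, 0.008, 0.02], [0, 0, 0, 0, 0, 0.014, 0.02], [0, 0, 0, 0, 0, 0.017, 0.02], [0, 0, 0, 0, 0, 0.017, 0.02]]])

```text
clock: 10.88
eef_pos: [0.4429, -0.0959, 0.0199]
tool_rot: [0.707, 0.707, 0.0, 0.0]
ft_force: [-1.9, 0.3, 6.5]
grip_width: 0.0283
grasp_force: 60.1
```

Contact. I'll release, lift, then go to cap c at (584,72).

Scaled: -0.12 m / 0.5 = -0.24, -0.07 m / 0.5 = -0.14.

>>> jog_arm(motion=[[[0, 0, 0, 0, 0, 0, 0.04], [0, 0, 0, 0, 0, 0, 0.055], [0, 0, 0, 0, 0, 0, 0.055], [0, 0, 0, 0, 0, -0.06, 0.055], [0, 0, 0, 0, 0, -0.14, 0.06], [0, 0, 0, 0, 0, -0.24, 0.075], [0, 0, 0, 0, 0, -0.24, 0.075]]])

```text
clock: 11.75
eef_pos: [0.4462, -0.0966, 0.1432]
tool_rot: [0.707, 0.707, 0.002, 0.004]
ft_force: [0.5, 0.1, -0.7]
grip_width: 0.075
grasp_force: 0.0
```

```bash
python3 look.py w_db2 .049
```

```text
tcp [ 0.4462 -0.0966  0.1432] t 11.75 w 0.075
175 239 D8 [ 370.1 -148.4] tool dx,dy [-51.8 -76.1]
249 177 D49 [443.1 -85.3] tool dx,dy [11.3 -3.1]
```

>>> jog_arm(motion=[[[0, 0, 0, 0.08, 0.07, 0, 0.075], [0, 0, 0, 0.16, 0.14, 0, 0.075], [0, 0, 0, 0.24, 0.2, 0, 0.075], [0, 0, 0, 0.3, 0.26, 0, 0.075], [0, 0, 0, 0.336, 0.28, 0, 0.075], [0, 0, 0, 0.336, 0.28, 0, 0.075]]])

```text
clock: 12.55
eef_pos: [0.5821, 0.0728, 0.1375]
tool_rot: [0.706, 0.708, -0.001, -0.001]
ft_force: [-1.0, 0.4, 0.3]
grip_width: 0.0748
grasp_force: 0.0
```

```bash
python3 look.py w_c .053
python3 -c "
import cv2,numpy as np
cv2.imwrite('pics/bc.png',np.hstack([cv2.imread('pics/w_db2.png')[90:384,110:410],cv2.imread('pics/w_c.png')[90:384,110:410]]))"
```

```text
tcp [0.5821 0.0728 0.1375] t 12.55 w 0.0748
257 195 D34 [585.1  70.3] tool dx,dy [-2.6  3. ]
```

View pics/bc.png

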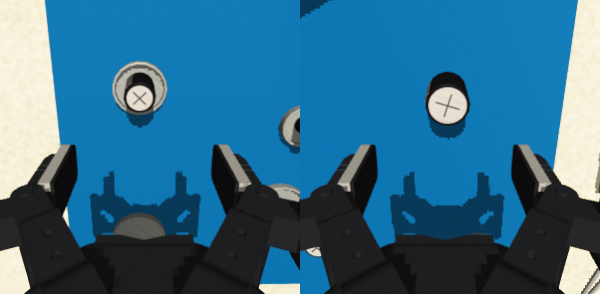

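The left crop shows cap b standing in dish b, with its top at (139,98) inside the ring. The right crop shows cap c's top at (447,105). I'll descend on c.

Scaled: 0.12 m / 0.5 = 0.24, -0.002 m / 0.5 = -0.004.

>>> jog_arm(motion=[[[0, 0, 0, -0.004, 0.002, 0.08, 0.075], [0, 0, 0, -0.004, 0.002, 0.16, 0.075], [0, 0, 0, -0.004, 0.002, 0.22, 0.075], [0, 0, 0, -0.004, 0.002, 0.24, 0.075], [0, 0, 0, -0.004, 0.002, 0.24, 0.075], [0, 0, 0, -0.004, 0.002, 0.24, 0.075]]])

```text
clock: 13.35
eef_pos: [0.5851, 0.0699, 0.021]
tool_rot: [0.707, 0.707, 0.001, 0.001]
ft_force: [0.1, -0.1, 0.2]
grip_width: 0.0746
grasp_force: 0.0
```

Scaled: 0.004 m / 0.5 = 0.008.

>>> jog_arm(motion=[[[0, 0, 0, 0, 0, 0.008, 0.075], [0, 0, 0, 0, 0, 0.008, 0.03], [0, 0, 0, 0, 0, 0.008, 0.03], [0, 0, 0, 0, 0, 0.008, 0.03], [0, 0, 0, 0, 0, 0.008, 0.03], [0, 0, 0, 0, 0, 0.008, 0.03]]])

```text
clock: 14.1
eef_pos: [0.5844, 0.0702, 0.0158]
tool_rot: [0.707, 0.707, 0.0, 0.0]
ft_force: [-0.9, -0.4, 5.5]
grip_width: 0.0385
grasp_force: 60.2
```

>>> jog_arm(motion=[[[0, 0, 0, 0, 0, -0.08, 0.03], [0, 0, 0, 0, 0, -0.16, 0.03], [0, 0, 0, 0, 0, -0.2, 0.03], [0, 0, 0, 0, 0, -0.2, 0.03]]])

```text
clock: 14.6
eef_pos: [0.5851, 0.0702, 0.1166]
tool_rot: [0.707, 0.707, 0.001, 0.001]
ft_force: [0.0, 0.3, -1.3]
grip_width: 0.0386
grasp_force: 60.5
```

Scaled: -0.361 m / 0.5 = -0.722, -0.142 m / 0.5 = -0.284.

>>> jog_arm(motion=[[[0, 0, 0, -0.1, -0.04, 0, 0.03], [0, 0, 0, -0.2, -0.08, 0, 0.03], [0, 0, 0, -0.3, -0.12, 0, 0.03], [0, 0, 0, -0.4, -0.16, 0, 0.03], [0, 0, 0, -0.5, -0.2, 0, 0.03], [0, 0, 0, -0.6, -0.24, 0, 0.03], [0, 0, 0, -0.68, -0.268, 0, 0.03], [0, 0, 0, -0.722, -0.284, 0, 0.03], [0, 0, 0, -0.722, -0.284, 0, 0.03], [0, 0, 0, -0.722, -0.284, 0, 0.03]]])

```text
clock: 15.85
eef_pos: [0.4413, -0.2899, 0.1139]
tool_rot: [0.707, 0.707, -0.0, -0.001]
ft_force: [-0.1, 0.2, -0.3]
grip_width: 0.0384
grasp_force: 60.6
```

```bash
python3 look.py w_dc .012
```

```text
tcp [ 0.4413 -0.2899  0.1139] t 15.85 w 0.0384
254 260 D44 [ 441.8 -370. ] tool dx,dy [-80.1   0.5]
302 249 D26 [ 490.5 -356.5] tool dx,dy [-66.5  49.1]
206 248 D25 [ 392.3 -356. ] tool dx,dy [-66.1 -49. ]
254 188 D63 [ 441.2 -291.6] tool dx,dy [-1.6 -0.1]
```

View pics/w_dc.png

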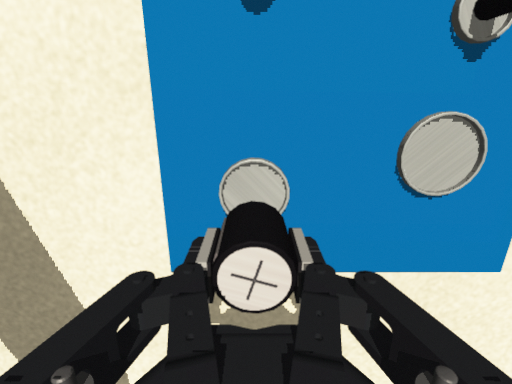

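Dish c is at about (254,191), partly hidden by the held cap. I'll shift −3 mm along tool x and lower.

Scaled: 0.088 m / 0.5 = 0.176, -0.003 m / 0.5 = -0.006.

>>> jog_arm(motion=[[[0, 0, 0, -0.006, 0, 0.08, 0.03], [0, 0, 0, -0.006, 0, 0.14, 0.03], [0, 0, 0, -0.006, 0, 0.17, 0.03], [0, 0, 0, -0.006, -0.002, 0.176, 0.03], [0, 0, 0, -0.006, -0.002, 0.176, 0.03], [0, 0, 0, -0.006, -0.002, 0.176, 0.03]]])

```text
clock: 16.65
eef_pos: [0.442, -0.2945, 0.0286]
tool_rot: [0.707, 0.707, 0.0, 0.001]
ft_force: [-0.4, -0.3, -0.8]
grip_width: 0.0392
grasp_force: 60.6
```

Scaled: 0.0095 m / 0.5 = 0.019, 0.007 m / 0.5 = 0.014.

>>> jog_arm(motion=[[[0, 0, 0, 0.002, 0, 0.008, 0.03], [0, 0, 0, 0.002, 0, 0.014, 0.03], [0, 0, 0, 0.002, 0, 0.019, 0.03], [0, 0, 0, 0.002, 0, 0.019, 0.03]]])

```text
clock: 17.15
eef_pos: [0.441, -0.2929, 0.0188]
tool_rot: [0.707, 0.707, 0.0, 0.0]
ft_force: [-1.6, 1.9, 7.0]
grip_width: 0.0387
grasp_force: 61.4
```

Scaled: -0.12 m / 0.5 = -0.24, -0.07 m / 0.5 = -0.14.

>>> jog_arm(motion=[[[0, 0, 0, 0, 0, 0, 0.05], [0, 0, 0, 0, 0, 0, 0.065], [0, 0, 0, 0, 0, 0, 0.065], [0, 0, 0, 0, 0, -0.06, 0.065], [0, 0, 0, 0, 0, -0.14, 0.07], [0, 0, 0, 0, 0, -0.24, 0.085], [0, 0, 0, 0, 0, -0.24, 0.085]]])

```text
clock: 18.02
eef_pos: [0.4439, -0.2948, 0.1422]
tool_rot: [0.707, 0.707, 0.001, 0.005]
ft_force: [0.5, -1.1, -1.0]
grip_width: 0.085
grasp_force: 0.0
```

```bash
python3 look.py w_dc2 .056
```

```text
tcp [ 0.4439 -0.2948  0.1422] t 18.025 w 0.085
250 177 D56 [ 441.3 -281.7] tool dx,dy [13.1 -2.6]
```

>>> jog_arm(motion=[[[0, 0, 0, 0.1, 0.02, 0, 0.085], [0, 0, 0, 0.2, 0.04, 0, 0.085], [0, 0, 0, 0.3, 0.06, 0, 0.085], [0, 0, 0, 0.4, 0.08, 0, 0.085], [0, 0, 0, 0.5, 0.1, 0, 0.085], [0, 0, 0, 0.6, 0.12, 0, 0.085], [0, 0, 0, 0.7, 0.14, 0, 0.085], [0, 0, 0, 0.8, 0.16, 0, 0.085], [0, 0, 0, 0.8, 0.16, 0, 0.085]]])

```text
clock: 19.2
eef_pos: [0.5204, 0.1102, 0.1359]
tool_rot: [0.705, 0.709, -0.001, -0.001]
ft_force: [0.6, -0.7, -0.6]
grip_width: 0.0847
grasp_force: 0.0
```

View pics/w_dc2.png

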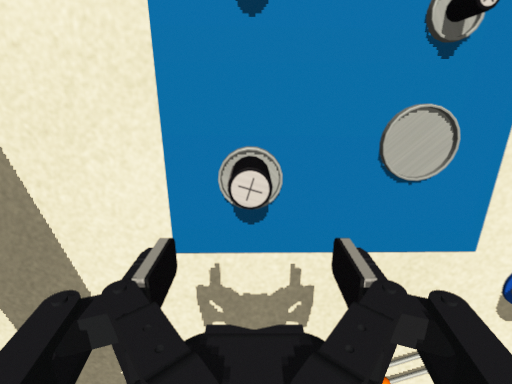

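Cap c stands in dish c, with its top at (250,187) inside the ring. Next is cap d.

Scaled: 0.254 m / 0.5 = 0.508, 0.065 m / 0.5 = 0.13.

>>> jog_arm(motion=[[[0, 0, 0, 0.1, 0.026, 0, 0.085], [0, 0, 0, 0.2, 0.052, 0, 0.085], [0, 0, 0, 0.3, 0.076, 0, 0.085], [0, 0, 0, 0.4, 0.1, 0, 0.085], [0, 0, 0, 0.48, 0.12, 0, 0.085], [0, 0, 0, 0.508, 0.13, 0, 0.085], [0, 0, 0, 0.508, 0.13, 0, 0.085], [0, 0, 0, 0.508, 0.13, 0, 0.085]]])

```text
clock: 20.2
eef_pos: [0.5856, 0.3593, 0.1367]
tool_rot: [0.708, 0.707, -0.001, -0.0]
ft_force: [0.3, 0.9, 0.3]
grip_width: 0.085
grasp_force: 0.0
```

```bash
python3 look.py w_d .060
```

```text
tcp [0.5856 0.3593 0.1367] t 20.2 w 0.085
253 190 D45 [585.1 363.8] tool dx,dy [ 4.5 -0.5]
```

View pics/w_d.png

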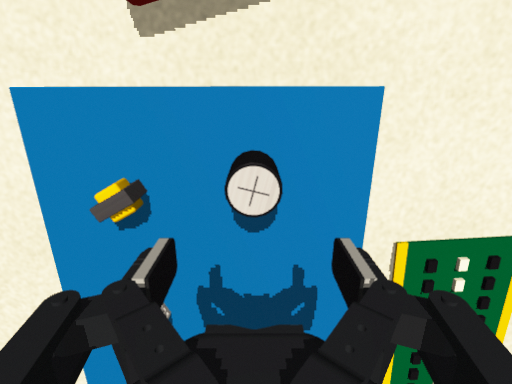

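Cap d's top is at (253,190). The transformer at (120,200) is well clear of the fingers.

Scaled: 0.115 m / 0.5 = 0.23, 0.1 m / 0.5 = 0.2.

>>> jog_arm(motion=[[[0, 0, 0, 0.008, -0.002, 0.08, 0.085], [0, 0, 0, 0.008, -0.002, 0.14, 0.085], [0, 0, 0, 0.008, -0.002, 0.2, 0.085], [0, 0, 0, 0.008, -0.002, 0.23, 0.085], [0, 0, 0, 0.008, -0.002, 0.23, 0.085], [0, 0, 0, 0.008, -0.002, 0.23, 0.085]]])

```text
clock: 21.0
eef_pos: [0.586, 0.3654, 0.0245]
tool_rot: [0.707, 0.707, 0.001, 0.0]
ft_force: [-0.2, 0.0, -0.2]
grip_width: 0.0851
grasp_force: 0.0
```

>>> jog_arm(motion=[[[0, 0, 0, -0.002, 0, 0.01, 0.085], [0, 0, 0, -0.002, 0, 0.013, 0.085], [0, 0, 0, -0.002, 0, 0.013, 0.04], [0, 0, 0, -0.002, 0, 0.013, 0.04], [0, 0, 0, -0.002, 0, 0.013, 0.04], [0, 0, 0, -0.002, 0, 0.013, 0.04], [0, 0, 0, -0.002, 0, 0.013, 0.04]]])

```text
clock: 21.88
eef_pos: [0.5853, 0.3644, 0.0167]
tool_rot: [0.707, 0.707, 0.0, 0.0]
ft_force: [-0.4, 1.2, 2.7]
grip_width: 0.0488
grasp_force: 62.2
```

>>> jog_arm(motion=[[[0, 0, 0, 0, 0, -0.06, 0.04], [0, 0, 0, 0, 0, -0.12, 0.04], [0, 0, 0, 0, 0, -0.18, 0.04], [0, 0, 0, 0, 0, -0.2, 0.04], [0, 0, 0, 0, 0, -0.2, 0.04]]])

```text
clock: 22.5
eef_pos: [0.5851, 0.3641, 0.1162]
tool_rot: [0.707, 0.707, 0.0, 0.0]
ft_force: [0.4, -0.8, -1.7]
grip_width: 0.0492
grasp_force: 62.2
```

Scaled: -0.35 m / 0.5 = -0.7, -0.33 m / 0.5 = -0.66.

>>> jog_arm(motion=[[[0, 0, 0, -0.08, 0, 0, 0.04], [0, 0, 0, -0.18, 0, 0, 0.04], [0, 0, 0, -0.28, 0, 0, 0.04], [0, 0, 0, -0.38, 0, 0, 0.04], [0, 0, 0, -0.48, 0, 0, 0.04], [0, 0, 0, -0.58, 0, 0, 0.04], [0, 0, 0, -0.66, 0, 0, 0.04], [0, 0, 0, -0.7, 0, 0, 0.04], [0, 0, 0, -0.7, 0, 0, 0.04]]])

```text
clock: 23.62
eef_pos: [0.5843, 0.0132, 0.1151]
tool_rot: [0.708, 0.706, -0.001, -0.001]
ft_force: [-0.8, 0.2, -1.3]
grip_width: 0.0489
grasp_force: 62.3
```

>>> jog_arm(motion=[[[0, 0, 0, -0.08, 0.01, 0, 0.04], [0, 0, 0, -0.18, 0.02, 0, 0.04], [0, 0, 0, -0.28, 0.03, 0, 0.04], [0, 0, 0, -0.38, 0.04, 0, 0.04], [0, 0, 0, -0.48, 0.048, 0, 0.04], [0, 0, 0, -0.536, 0.056, 0, 0.04], [0, 0, 0, -0.536, 0.056, 0, 0.04], [0, 0, 0, -0.536, 0.056, 0, 0.04]]])

```text
clock: 24.62
eef_pos: [0.6132, -0.2519, 0.1155]
tool_rot: [0.706, 0.708, 0.0, -0.001]
ft_force: [0.8, 0.9, -1.3]
grip_width: 0.0494
grasp_force: 62.3
```

```bash
python3 look.py w_dd .012
```

```text
tcp [ 0.6132 -0.2519  0.1155] t 24.625 w 0.0494
250 264 D60 [ 609.1 -337.5] tool dx,dy [-85.6  -4.1]
313 249 D25 [ 674.6 -320.2] tool dx,dy [-68.2  61.4]
195 250 D26 [ 552.4 -321.6] tool dx,dy [-69.7 -60.8]
255 185 D69 [ 614.2 -251.2] tool dx,dy [0.7 0.9]
```

View pics/w_dd.png

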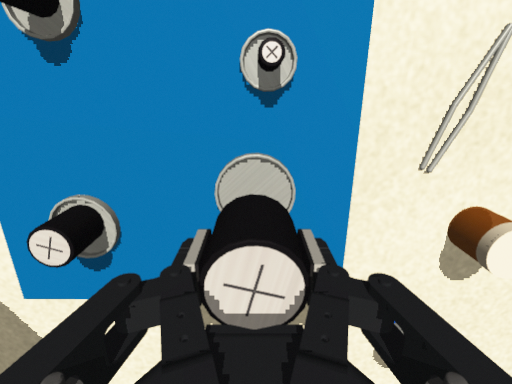

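Dish d is centred near (255,190), which puts y at about −0.255. I'll shift −3 mm and lower.

Scaled: 0.088 m / 0.5 = 0.176, 0.085 m / 0.5 = 0.17.

>>> jog_arm(motion=[[[0, 0, 0, -0.006, 0, 0.08, 0.04], [0, 0, 0, -0.006, 0, 0.14, 0.04], [0, 0, 0, -0.006, 0, 0.17, 0.04], [0, 0, 0, -0.006, 0, 0.176, 0.04], [0, 0, 0, -0.006, 0, 0.176, 0.04], [0, 0, 0, -0.006, 0, 0.176, 0.04]]])

```text
clock: 25.42
eef_pos: [0.6141, -0.2573, 0.03]
tool_rot: [0.707, 0.707, 0.001, 0.001]
ft_force: [0.5, -0.3, -0.6]
grip_width: 0.0487
grasp_force: 62.3
```

Scaled: 0.0105 m / 0.5 = 0.021, 0.008 m / 0.5 = 0.016.

>>> jog_arm(motion=[[[0, 0, 0, 0.002, 0, 0.008, 0.04], [0, 0, 0, 0.002, 0, 0.016, 0.04], [0, 0, 0, 0.002, 0, 0.021, 0.04], [0, 0, 0, 0.002, 0, 0.021, 0.04]]])

```text
clock: 25.92
eef_pos: [0.6131, -0.256, 0.0197]
tool_rot: [0.707, 0.707, 0.0, 0.0]
ft_force: [-2.8, 1.4, 8.3]
grip_width: 0.0487
grasp_force: 63.0
```

Scaled: -0.17 m / 0.5 = -0.34, -0.12 m / 0.5 = -0.24.

>>> jog_arm(motion=[[[0, 0, 0, 0, 0, 0, 0.06], [0, 0, 0, 0, 0, 0, 0.075], [0, 0, 0, 0, 0, 0, 0.075], [0, 0, 0, 0, 0, -0.06, 0.075], [0, 0, 0, 0, 0, -0.14, 0.08], [0, 0, 0, 0, 0, -0.24, 0.085], [0, 0, 0, 0, 0, -0.34, 0.085]]])

```text
clock: 26.8
eef_pos: [0.6128, -0.2558, 0.1889]
tool_rot: [0.707, 0.707, -0.0, -0.0]
ft_force: [0.2, -1.1, -0.2]
grip_width: 0.085
grasp_force: 0.0
```

>>> jog_arm(motion=[[[0, 0, 0, 0.1, -0.06, 0, 0.085], [0, 0, 0, 0.2, -0.12, 0, 0.085], [0, 0, 0, 0.3, -0.2, 0, 0.085], [0, 0, 0, 0.4, -0.26, 0, 0.085], [0, 0, 0, 0.5, -0.3, 0, 0.085], [0, 0, 0, 0.6, -0.3, 0, 0.085], [0, 0, 0, 0.6, -0.3, 0, 0.085]]])

```text
clock: 27.68
eef_pos: [0.4627, 0.0469, 0.188]
tool_rot: [0.705, 0.709, 0.0, 0.0]
ft_force: [-0.3, -1.0, 0.1]
grip_width: 0.085
grasp_force: 0.0
```

```bash
python3 - <<'E'
from h import *
a=bot.camera('side');b=bot.camera('scene')
cv2.imwrite('pics/end.png',np.hstack([cv2.resize(a[60:360,80:380],(400,400)),cv2.resize(b[100:300,90:290],(400,400))])[:,:,::-1])
E
```

```text
(no output)
```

View pics/end.png

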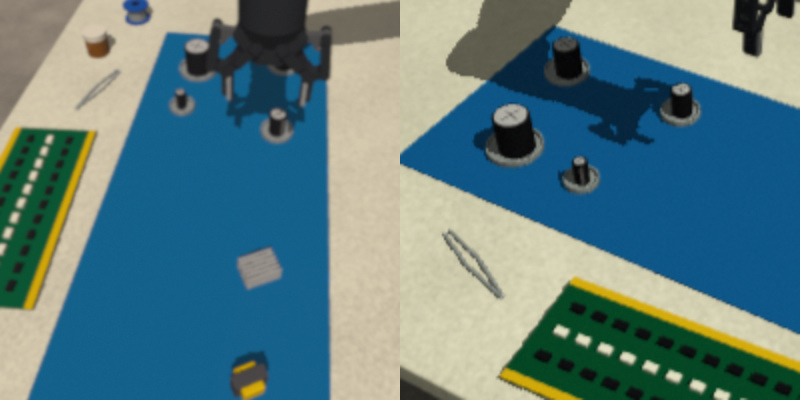

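All four caps stand upright in their own dishes: in the right crop at (513,130), (568,60), (682,100) and (580,172). The transformer and heat sink have not moved.

```bash
python3 -c "
from workcell import bot
print(bot.job_done())"
```

```text
the job is handed in; nothing more can be done
None
```

All four capacitors stand upright in their matching dishes, placed smallest to largest, with the transformer and heat sink left where they were; I handed the job in at about 28 s on the clock.

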